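# Turn a wooden sign over in its turning frame and lock it

## Task

The small wooden sign in the turning frame lies carved face up. Turn it right over in its frame, until its plain back with the two steel hanger plates is up and it lies level against its stop; then lock it there by turning the wing nut clockwise until it is firmly tight. Leave the things round about where they are, and let go of everything.

Things in the scene. Friction and masses are not known exactly. Their poses are not given: they have to be found in the camera images.
- axis_mid (a point): middle of the sign's turning axis, 100 mm above the table, on the fixed turning frame (place and yaw vary). Its axes are the frame's: x across the frame, away from the robot; y along the turning axis, towards the wing nut; z up. Below it the base plate, 12 mm thick, x -75 to +75, y -149 to +181 mm from here. A 22 mm thick wooden cheek, 130 mm high, stands at y -128
- sign (a joint): sign's angle, rad, about the frame's y: 0 = level, face up, at a stop; 3.14 = level, back up, at the other stop. Starts at 0 to 0.35. As it grows the sign's long edge on the frame's -x side (the robot's) rises, goes over the top and down on the +x side. Drag about 0.12 N m (2 to 3 N at an edge); stays where left. It may be pushed, or held by an edge
- sign_mid (a point): centre of the sign: a wooden board 120 mm wide (own x, 60 each side of the axis), 200 long (own y, -100 to +100), 18 thick, its mid-plane on the axis. Own z points out of the carved face (dark heart and leaves); the back has two thin steel plates. Ends held in 10 mm thick steel clamps, 50 x 30 mm; at y +128 its shaft has a steel brake disc, 56 mm across
- wing_grip (a point): grip point of the wing nut, on its upright axis, 197 mm above the table. The nut: one upright steel plate 62 mm long (along this point's x), 9 mm thick, from 170 to 212 mm above the table, on a hub 28 mm across whose top is at 172. Clockwise from above tightens; it does not rise or sink. Starts slack by an unseen amount: 0.2 to 2.4 rad until the brake shoe meets the disc
- shoe: brass brake shoe 30 x 16 x 6 mm, origin under its centre, below the bridge; the nut drives it down on to the disc (top 128 mm above the table). Nut drag 0.25 N m either way. From the shoe's touch its spring adds 0.36 N m and 60 N on the shoe per rad; after 0.6 rad more it bottoms and the torque climbs 4 times as steeply: over 0.6 N m is firmly tight and stays so when let go. 18 N on the shoe is enough
- bridge_top (a point): top of the steel bridge under the wing nut's hub, 164 mm above the table, at frame y +128. The bridge is 108 mm in frame x, 30 mm in y, on two wooden posts 20 x 30 mm at x -44 and +44
- guard_top (a point): middle of the top edge of an upright wooden plate, 215 mm above the table, 8 mm thick, 70 mm wide in frame x, at frame y +174: its near face is 42 mm from the wing nut's axis, so the nut can be turned only in short arcs, with the gripper part-open
- spatula_mid (a point): bystander: flat spatula, 190 mm, lying in front of the frame; point at about half its height. To be left where it is (40 mm allowed)
- sander_mid (a point): bystander: cork sanding block 65 x 110 x 35 mm, lying beyond the frame; point at about half its height. To be left where it is (40 mm allowed)
- tape_mid (a point): bystander: roll of paper tape, 90 mm across, 30 mm high, lying beyond the frame; point at about half its height. To be left where it is (40 mm allowed)
- resin_mid (a point): bystander: clear bottle, 70 mm across, 170 mm high; point at about half its height. To be left where it is (40 mm allowed)
- hardener_mid (a point): bystander: white bottle, 56 mm across, 130 mm high; point at about half its height. To be left where it is (40 mm allowed)
- cup_mid (a point): bystander: white mixing cup, 74 mm across, 85 mm high; point at about half its height. To be left where it is (40 mm allowed)
- brush_mid (a point): bystander: brush, 190 mm, lying on the table; point at about half its height. To be left where it is (40 mm allowed)

How it is judged:
By the outcome, as a careful person would: the job done as asked, in the order asked, and still so for the second after the job is handed in, with the robot touching nothing.
It also fails if it takes over 72 s, if anything falls off the work surface, if the arm or the gripper's body presses on something with over 40 N, if the wrist force passes 120 N, or if a joint passes its speed limit or range.

## Robot

A 6-joint arm with a two-finger parallel gripper is mounted at the origin on the work surface. World frame = base frame: x ahead of the robot, y to its left, z up, the work surface at z = 0. Lengths are in mm, angles in rad, forces in N, time in s.
With the tool pointing down it reaches from about 400 to 925 mm from the base axis. Payload 12.5 kg.
Tool frame: the origin (TCP) lies at the centre of the arm's flange, where the gripper is bolted on; the fingertips stand 190 mm ahead of it and the grasp point (between the pads) lies 171 mm ahead of it; z points along the fingers, y is the line along which they close (so a half turn about z gives the same grasp; the last joint's range is limited). The gripper opens to 95 mm and grips with 3 to 60 N. Pads are 20 mm wide; open, the fingers measure 119 mm over their backs; the gripper's body (75 mm by 180 mm) begins 59 mm behind the grasp point.
Start: joints at [-1.31, 0.491, 1.559, -0, 1.092, -0.106], TCP at [224.163, -583.417, 404.761] pointing down, gripper open.
Joint ranges: [-3.1, 3.1], [-0.84, 2.19], [0.05, 2.79], [-1.13, 4.28], [0.06, 2.93], [-2.69, 2.69]. Speed limits (rad/s): [2.22, 2.22, 2.79, 3.14, 3.14, 3.14].

## Interface

Orientations are given as [roll, pitch, yaw] about the fixed x, y, z axes, in that order (R = Rz(yaw) Ry(pitch) Rx(roll)).
In Python, from cell import env, read_camera, search_frame, cut_out gives the robot as it stands. The module is installed in compiled form; this text tells all that it offers.
- The arm moves only by the tool move_arm, never from a script. Its argument "commands" is a list of rows, each a list of 3 entries, a list of its own where there are three numbers: the shift along the world's x, y, z normalised to -1 to 1, where 1 is 0.03 m, then the turn about the world's z normalised to -1 to 1, where 1 is 0.08 rad, then the opening, from -1 (shut) to 1 (fully open), so that 0 is half open. A call has 1 to 20 rows; each row shifts and turns the commanded pose from where the row before left it; what a row does not reach is not made up. A row lasts 1/12 s, in which the tool goes at most 41.7 mm and 7.16 degrees, less where a joint would pass 70% of its speed; a pose out of reach is approached as far as the arm can. A call with a number of a shift or a turn outside -1 to 1 is refused whole. A call with a gripper value outside its range is refused whole. The fingers move at their own pace and stop on an object; the grip force is fixed at half the most. Time passes only in rows, so rows that do not move let the fingers close. It gives the time, the measured TCP pose, the force, the opening and the grip force at its end, in the units of the state.
- env.state(): the state, without advancing time (a new reading comes with each control period).
- read_camera(name): name is "scene" or "top" or "wrist"; returns a dict with "image" (420x560x3 uint8, red, green, blue), "fx", "fy", "cx", "cy" (pixels), "rvec" (rotation vector, rad) and "tvec" (3), from world to camera coordinates, as OpenCV has them. Camera axes: x right, y down, z forward; pixel columns grow to the right and rows downward; lengths in mm; the calibration is good to about 2 mm. The wrist camera is an equidistant fisheye: a pixel r from the principal point sees the ray r / f radians off the axis. A picture is of the moment at which its call begins. There is no depth.
- env.job_done(): hands the job in; it is judged then, once.
Trained networks look in a picture, given as the dict that the camera call returned (one of the last four; its "shot" number tells which), for a name from the list of things; names that differ only in an ending like _2 or _b are one class to them, and where a whole thing is asked for, a point or a joint stands for the part that bears it (a point fixed in the world has none). Each returns a list of dicts, best first, with "confidence" (0 to 1); they miss things now and then, are a little off and sometimes report something else, mostly with a low value. They report only what shows in the picture. A call takes as long as a camera call.
- search_frame(thing, picture): "at" ([column, row] in pixels, amid what is visible of it).
- cut_out(thing, picture): "region" (420x560 bool, what is visible of it) and "at" ([column, row] in pixels, amid what is visible of it).
The state is a dict: "t": time; "joints": joint angles; "qvel": joint speeds; "tau": joint torques, N m; "eef_pos": TCP position; "tcp_rot": TCP orientation; "ft_force": force on the tool from outside, world axes, zero at the start; "moment": the same for the moment, N m; "opening": opening from 0.0 (shut) to 1.0 (fully open); "grip_force": force on a finger pad.
Only numpy, scipy, OpenCV 4.12 (cv2) and the standard library are available. Lean on these libraries where they do the work, as an engineer would, in place of code of your own. Each camera call takes 0.05 s, during which the arm holds its last target. There are 200 camera calls.

## Working session

There is one attempt and no reset: what is moved stays moved. The work goes in short steps, Python scripts to look and compute and a tool call to move; the robot and the scene stay as the last step left them, time stands still between calls to the robot, and variables do not carry over. Pictures are saved under pics/ and viewed, at most 10 in all, crops included, and the job is handed in when it is done.

Besides the shell and the picture viewer there is one more tool, called as name(argument=value, ...), one argument or row to a line, values as JSON. move_arm: Moves the arm, as the interface text tells. Its arguments: {"type":"object","properties":{"commands":{"type":"array","items":{"type":"array"}}},"required":["commands"]}

```bash
mkdir -p pics; cat > h.py <<'E'
import numpy as np, cv2
from cell import env, read_camera, search_frame, cut_out
def ray(p,uv):
    R=cv2.Rodrigues(np.array(p["rvec"],float))[0]; t=np.array(p["tvec"],float).ravel()
    d=np.array([(uv[0]-p["cx"])/p["fx"],(uv[1]-p["cy"])/p["fy"],1.0])
    return -R.T@t, R.T@d
def at_z(p,uv,z):
    o,d=ray(p,uv); return o+d*(z-o[2])/d[2]
def tri(ps):
    A=np.zeros((3,3));b=np.zeros(3)
    for p,uv in ps:
        o,d=ray(p,uv); d=d/np.linalg.norm(d); M=np.eye(3)-np.outer(d,d); A+=M;b+=M@o
    return np.linalg.solve(A,b)
def proj(p,X):
    R=cv2.Rodrigues(np.array(p["rvec"],float))[0]; t=np.array(p["tvec"],float).ravel()
    c=R@np.array(X,float)+t
    return np.array([p["fx"]*c[0]/c[2]+p["cx"],p["fy"]*c[1]/c[2]+p["cy"]])
def save(p,n): cv2.imwrite("pics/"+n+".png",p["image"][:,:,::-1])
E
python3 - <<'E'
from h import *
s=read_camera("scene");t=read_camera("top")
im=np.vstack([s["image"],t["image"]]); 
save(s,"s0");save(t,"t0")
for n,z in [("axis_mid",100),("sign_mid",100),("wing_grip",197),("bridge_top",164),("guard_top",215),("shoe",130),("spatula_mid",8),("sander_mid",17),("tape_mid",15),("resin_mid",85),("hardener_mid",65),("cup_mid",42),("brush_mid",8)]:
    a=search_frame(n,t);b=search_frame(n,s)
    print(n,[(np.round(x["at"]).tolist(),round(x["confidence"],2),np.round(at_z(t,x["at"],z)).tolist()) for x in a[:2]],[(np.round(x["at"]).tolist(),round(x["confidence"],2),np.round(at_z(s,x["at"],z)).tolist()) for x in b[:2]])
print({k:v for k,v in t.items() if k!="image"},ray(s,(280,210)))
E
```

```text
axis_mid [([278.0, 208.0], 0.97, [562.0, -46.0, 100.0]), ([141.0, 212.0], 0.48, [545.0, 374.0, 100.0])] [([256.0, 240.0], 0.9, [606.0, -60.0, 100.0])]
sign_mid [([290.0, 204.0], 0.86, [572.0, -80.0, 100.0]), ([253.0, 158.0], 0.56, [719.0, 35.0, 100.0])] [([250.0, 231.0], 0.55, [576.0, -77.0, 100.0])]
wing_grip [([247.0, 198.0], 0.58, [572.0, 46.0, 197.0])] [([301.0, 214.0], 0.5, [580.0, 56.0, 197.0]), ([145.0, 186.0], 0.22, [506.0, -354.0, 197.0])]
bridge_top [([281.0, 209.0], 0.96, [548.0, -53.0, 164.0])] [([258.0, 239.0], 0.92, [635.0, -51.0, 164.0]), ([252.0, 202.0], 0.7, [524.0, -73.0, 164.0])]
guard_top [([279.0, 209.0], 0.65, [539.0, -46.0, 215.0])] [([258.0, 242.0], 0.83, [671.0, -48.0, 215.0])]
shoe [] []
spatula_mid [([292.0, 245.0], 0.96, [455.0, -91.0, 8.0])] [([250.0, 203.0], 0.65, [428.0, -92.0, 8.0])]
sander_mid [([308.0, 169.0], 0.78, [706.0, -142.0, 17.0]), ([280.0, 206.0], 0.21, [582.0, -53.0, 17.0])] [([222.0, 286.0], 0.78, [706.0, -150.0, 17.0]), ([401.0, 203.0], 0.6, [421.0, 363.0, 17.0])]
tape_mid [([255.0, 159.0], 0.58, [736.0, 31.0, 15.0])] [([297.0, 277.0], 0.
[... 261 characters left out ...]
[579.0, -401.0, 65.0])] [([136.0, 237.0], 0.98, [586.0, -395.0, 65.0]), ([416.0, 236.0], 0.61, [559.0, 381.0, 65.0])]
cup_mid [([142.0, 211.0], 0.55, [555.0, 386.0, 42.0])] [([416.0, 235.0], 0.64, [543.0, 389.0, 42.0])]
brush_mid [([149.0, 258.0], 0.66, [411.0, 365.0, 8.0])] [([401.0, 203.0], 0.87, [413.0, 368.0, 8.0]), ([252.0, 230.0], 0.33, [522.0, -79.0, 8.0])]
{'fx': 517.3606936133202, 'fy': 517.3606936133202, 'cx': 270.6340253486346, 'cy': 212.13270058230177, 'rvec': array([ 2.15385895, -2.12946309,  0.16789689]), 'tvec': array([ -28.85866838,  556.32920505, 1599.90036037]), 'shot': 2} (array([1211.64580572,   14.07455238, 1232.04719403]), array([-0.5280097 , -0.00958298, -0.8492827 ]))
```

View pics/s0.png

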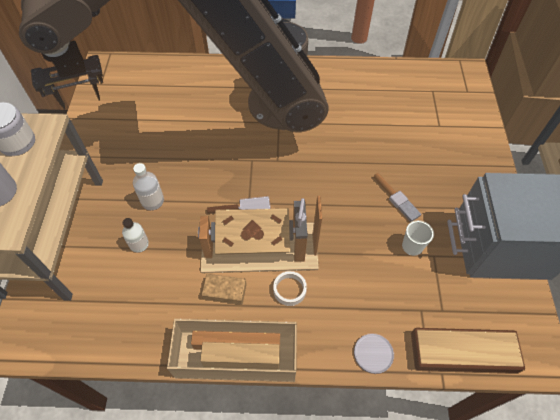

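View pics/t0.png

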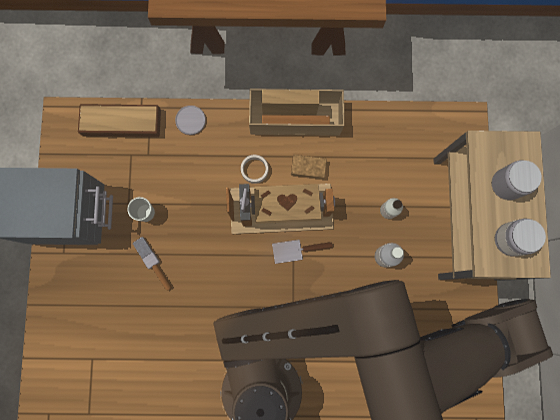

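The scene picture shows the frame at about (258,235), the wing nut by (301,214) and the guard at (319,222). In the top view the frame is at about (282,208), with the nut end at the left (245,200). I'll enlarge both to measure it.

```bash
python3 - <<'E'
from h import *
s=read_camera("scene");t=read_camera("top")
a=cv2.resize(s["image"][185:285,185:335],None,fx=5.3,fy=5.3,interpolation=cv2.INTER_CUBIC)
cv2.imwrite("pics/s1.png",a[:,:,::-1])
a=cv2.resize(t["image"][170:270,215:350],None,fx=5.9,fy=5.9,interpolation=cv2.INTER_CUBIC)
cv2.imwrite("pics/t1.png",a[:,:,::-1])
for n in ["sign_mid","wing_grip","axis_mid","guard_top","bridge_top"]:
  for p,c in((t,"t"),(s,"s")):
    for r in cut_out(n,p)[:1]:
        m=r["region"]; print(n,c,round(r["confidence"],2),m.sum(),cv2.minAreaRect(np.argwhere(m)[:,::-1].astype(np.float32)))
E
```

```text
sign_mid t 0.94 2528 ((286.9756774902344, 203.69769287109375), (37.86140823364258, 72.23956298828125), 88.26429748535156)
sign_mid s 0.94 3384 ((251.01834106445312, 231.1968994140625), (44.32675552368164, 84.04984283447266), 88.49256896972656)
wing_grip s 0.71 167 ((300.0, 213.0), (26.0, 10.0), 90.0)
axis_mid t 0.85 4927 ((280.091552734375, 208.18939208984375), (49.3060302734375, 108.0518569946289), 89.31793975830078)
axis_mid s 0.98 7262 ((260.74896240234375, 238.654541015625), (70.93030548095703, 124.7213134765625), 84.95755004882812)
guard_top t 0.86 4770 ((280.0, 209.0), (48.0, 108.0), 90.0)
guard_top s 0.58 7321 ((259.76934814453125, 234.4656982421875), (73.75685119628906, 123.63053131103516), 88.45184326171875)
bridge_top t 0.83 4880 ((280.09912109375, 208.13751220703125), (49.35634994506836, 108.04513549804688), 89.20427703857422)
bridge_top s 0.75 7396 ((259.606201171875, 235.15573120117188), (73.66108703613281, 125.09996032714844), 87.70938873291016)
```

View pics/s1.png

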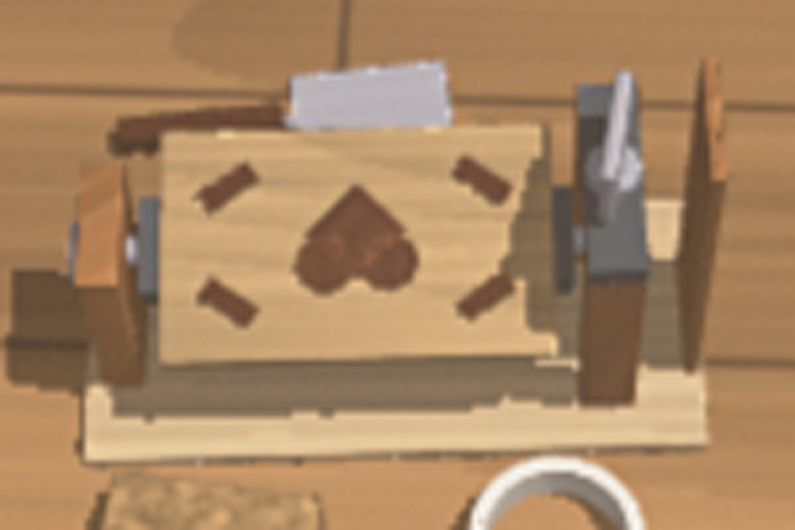

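View pics/t1.png

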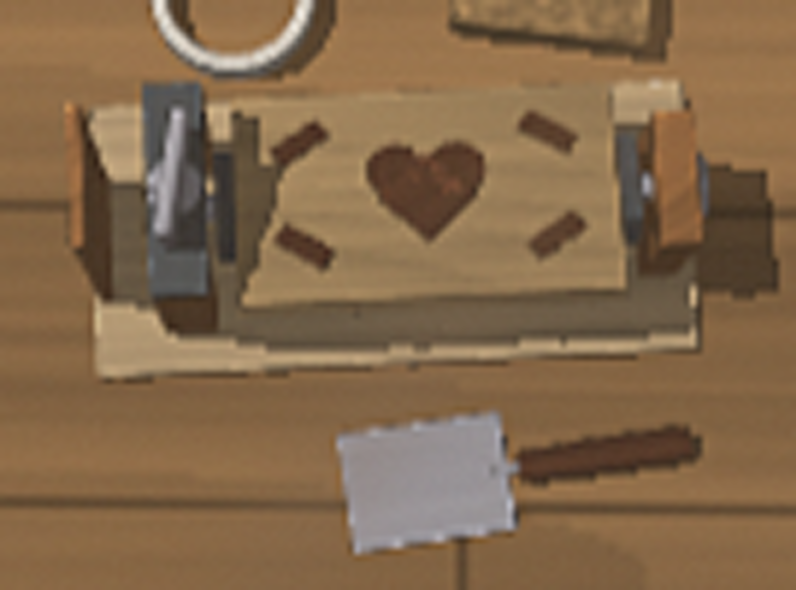

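The crops show the frame clearly: plate corners at scene crop (83,462) and (706,445), and at top crop (98,378), (698,348) and (682,82). The wing's blade lies nearly along the frame's x. The sign's robot-side edge looks slightly raised. I'll fit the model to these points.

```bash
cat > fit.py <<'E'
from h import *
from scipy.optimize import least_squares
s=read_camera("scene");t=read_camera("top")
S=lambda c:np.array([185+(c[0]+.5)/5.3-.5,185+(c[1]+.5)/5.3-.5])
T=lambda c:np.array([215+(c[0]+.5)/5.9-.5,170+(c[1]+.5)/5.9-.5])
fr=[(s,S((83,462)),(75,-149,0)),(s,S((706,445)),(75,181,0)),(s,S((85,385)),None),
(t,T((98,378)),(-75,181,0)),(t,T((698,348)),(-75,-149,0)),(t,T((682,82)),(75,-149,12)),
(t,T((143,85)),(54,143,164)),(t,T((203,85)),(54,113,164)),(t,T((147,295)),(-54,143,164)),(t,T((207,295)),(-54,113,164)),
(t,T((67,104)),(35,178,215)),(t,T((70,248)),(-35,178,215)),
(s,S((577,84)),(-54,113,164)),(s,S((724,178)),(35,174,215)),(s,S((712,60)),(-35,174,215))]
sg=[(t,T((612,87)),(60,-100)),(t,T((625,288)),(-60,-100)),(t,T((243,305)),(-60,100)),
(s,S((160,130)),(-60,-100)),(s,S((163,362)),(60,-100)),(s,S((548,125)),(-60,100)),(s,S((558,355)),(60,100))]
def W(q,P): c,n=np.cos(q[2]),np.sin(q[2]); return np.array([q[0]+c*P[0]-n*P[1],q[1]+n*P[0]+c*P[1],P[2]])
def sp(q,P,zz=9):
    a=q[3]; # rotation about y; -x edge rises
    return W(q,(np.cos(a)*P[0]+np.sin(a)*zz,P[1],100-np.sin(a)*P[0]+np.cos(a)*zz))
def res(q):
    r=[proj(c,W(q,P))-u for c,u,P in fr if P is not None]
    r+=[proj(c,sp(q,P))-u for c,u,P in sg]
    return np.concatenate(r)
o=least_squares(res,[570,-60,0,0.1],loss="soft_l1")
q=o.x;print(q,np.round(res(q).reshape(-1,2),1).tolist())
a=at_z(t,T((178,110)),212);b=at_z(t,T((165,232)),212)
print("wing ends",a,b,np.linalg.norm(a-b),np.arctan2(*(a-b)[:2][::-1]))
for n,P in dict(axis=(0,0,100),wing=(0,128,197),guard=(0,174,215),edge=(-60,0,100)).items(): print(n,W(q,P))
E
python3 fit.py
```

```text
[ 5.75390804e+02 -7.22958963e+01  5.46603881e-02  3.21737331e-01] [[0.3, 0.6], [0.3, 1.3], [0.0, 0.2], [0.0, 0.9], [0.3, 0.0], [-0.2, -0.1], [-0.3, -0.6], [0.4, 0.3], [0.4, -0.1], [-0.4, -0.1], [-0.1, -0.3], [0.2, -0.4], [-0.7, 0.3], [-0.4, -1.1], [-0.3, -0.6], [0.8, -0.2], [-0.9, -0.3], [0.2, -0.2], [-0.6, -0.2], [0.5, -0.8], [-0.1, -0.5]]
wing ends [598.75349994  52.56478116 212.        ] [538.65524634  57.70425302 212.        ] 60.3176114918731 -0.08531026125610389
axis [575.39080359 -72.2958963  100.        ]
wing [568.39775738  55.51293479 197.        ]
guard [565.8846314  101.44423347 215.        ]
edge [515.48041402 -75.57388671 100.        ]
```

The fit is good to about 1 px: axis_mid is at (575, -72), yaw is 0.055, the sign angle is about 0.32, and the wing blade's world yaw is -0.085. The wing ends come out 60 mm apart against 62 given, which agrees.

My plan is to press the far (+x) edge down, sweep the raised edge over from the robot's side, press it level, and then turn the nut.

```bash
python3 - <<'E'
from h import *
import math
s=env.state(); print({k:np.round(s[k],3).tolist() for k in("t","joints","eef_pos","tcp_rot","opening","ft_force","moment")})
c,n=math.cos(.0547),math.sin(.0547)
for P in [(50,-10,180),(50,-10,62),(-75,-10,130),(10,-10,130),(45,-10,109),(0,128,178)]:
    print(P,[round(575.4+c*P[0]-n*P[1],1),round(-72.3+n*P[0]+c*P[1],1),P[2]+190])
E
```

```text
{'t': 2.1, 'joints': [-1.31, 0.491, 1.559, 0.0, 1.092, -0.106], 'eef_pos': [224.171, -583.426, 404.759], 'tcp_rot': [3.142, -0.0, 0.367], 'opening': 1.0, 'ft_force': [0.112, 0.62, -0.153], 'moment': [-0.062, -0.025, 0.026]}
(50, -10, 180) [625.9, -79.6, 370]
(50, -10, 62) [625.9, -79.6, 252]
(-75, -10, 130) [501.1, -86.4, 320]
(10, -10, 130) [585.9, -81.7, 320]
(45, -10, 109) [620.9, -79.8, 299]
(0, 128, 178) [568.4, 55.5, 368]
```

move_arm(
  commands=[
    [[0.67,0.84,0],-0.195,-1],
    [[0.67,0.84,0],-0.195,-1],
    [[0.67,0.84,0],-0.195,-1],
    [[0.67,0.84,0],-0.195,-1],
    [[0.67,0.84,0],-0.195,-1],
    [[0.67,0.84,0],-0.195,-1],
    [[0.67,0.84,0],-0.195,-1],
    [[0.67,0.84,0],-0.195,-1],
    [[0.67,0.84,0],-0.195,-1],
    [[0.67,0.84,0],-0.195,-1],
    [[0.67,0.84,0],-0.195,-1],
    [[0.67,0.84,0],-0.195,-1],
    [[0.67,0.84,0],-0.195,-1],
    [[0.67,0.84,0],-0.195,-1],
    [[0.67,0.84,0],-0.195,-1],
    [[0.67,0.84,0],-0.195,-1],
    [[0.67,0.84,0],-0.195,-1],
    [[0.67,0.84,0],-0.195,-1],
    [[0.67,0.84,0],-0.195,-1],
    [[0.67,0.84,0],-0.195,-1],
  ],
)

```text
t: 3.77
eef_pos: [627.0, -77.9, 404.8]
tcp_rot: [3.141, -0.0, 0.054]
ft_force: [-0.0, -0.9, -0.0]
opening: 0.004
grip_force: 0.0
```

move_arm(
  commands=[
    [[0,0,-0.9],0,-1],
    [[0,0,-0.9],0,-1],
    [[0,0,-0.9],0,-1],
    [[0,0,-0.7],0,-1],
    [[0,0,-0.3],0,-1],
    [[0,0,-0.3],0,-1],
    [[0,0,-0.3],0,-1],
    [[0,0,-0.3],0,-1],
    [[0,0,-0.3],0,-1],
    [[0,0,-0.2],0,-1],
  ],
)

```text
t: 4.6
eef_pos: [626.3, -79.5, 251.4]
tcp_rot: [3.141, -0.001, 0.055]
ft_force: [1.0, -0.2, 3.6]
opening: 0.003
grip_force: 1.2
```

move_arm(
  commands=[
    [[0,0,1],0,-1],
    [[0,0,1],0,-1],
    [[0,0,1],0,-1],
    [[0,0,1],0,-1],
    [[-0.85,-0.05,0],0,-1],
    [[-0.85,-0.05,0],0,-1],
    [[-0.85,-0.05,0],0,-1],
    [[-0.85,-0.05,0],0,-1],
    [[-0.85,-0.05,0],0,-1],
    [[0,0,-0.6],0,-1],
    [[0,0,-0.6],0,-1],
    [[0,0,-0.6],0,-1],
  ],
)

```text
t: 5.6
eef_pos: [498.3, -87.0, 317.5]
tcp_rot: [3.141, -0.001, 0.054]
ft_force: [1.0, 0.6, -0.4]
opening: 0.002
grip_force: 0.0
```

```bash
python3 - <<'E'
from h import *
s=read_camera("scene")
cv2.imwrite("pics/s2.png",cv2.resize(s["image"][160:290,170:340],None,fx=4,fy=4)[:,:,::-1])
E
```

```text
(no output)
```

View pics/s2.png

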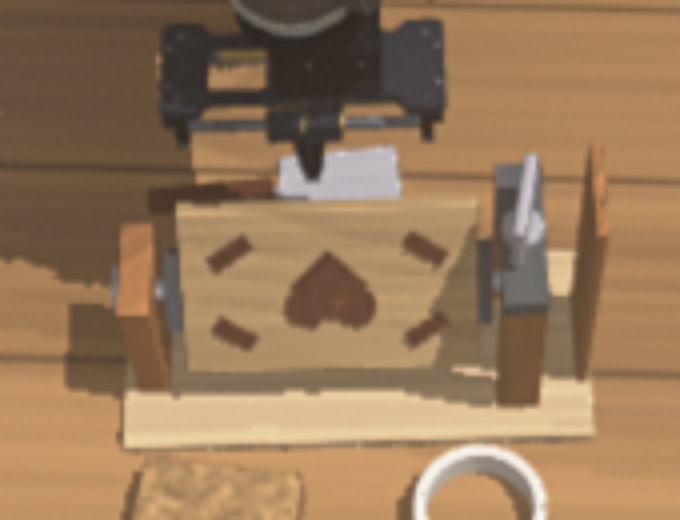

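The sign now stands at roughly 50°, with its upper edge at row 200, and the fingertip is behind it at (315,178). Next I push it over.

move_arm(
  commands=[
    [[0.5,0.03,0],0,-1],
    [[0.4,0.02,0],0,-1],
    [[0.35,0.02,0],0,-1],
    [[0.35,0.02,0],0,-1],
    [[0.35,0.02,0],0,-1],
    [[0.35,0.02,0],0,-1],
    [[0.35,0.02,0],0,-1],
    [[0.3,0.02,0],0,-1],
  ],
)

```text
t: 6.32
eef_pos: [587.0, -81.7, 317.6]
tcp_rot: [-3.141, 0.004, 0.055]
ft_force: [-5.0, 0.4, 0.6]
opening: 0.002
grip_force: 2.1
```

Contact is light at 5 N. Now I go on over the far side and press down to level, with the tip at about 109 mm (TCP 299).

move_arm(
  commands=[
    [[0.3,0.02,0],0,-1],
    [[0.3,0.02,0],0,-1],
    [[0.25,0.02,-0.1],0,-1],
    [[0.2,0.02,-0.12],0,-1],
    [[0.15,0,-0.12],0,-1],
    [[0,0,-0.12],0,-1],
    [[0,0,-0.1],0,-1],
    [[0,0,-0.07],0,-1],
    [[0,0,0],0,-1],
  ],
)

```text
t: 7.07
eef_pos: [623.3, -79.4, 299.4]
tcp_rot: [3.141, -0.002, 0.055]
ft_force: [2.7, 0.2, 5.2]
opening: 0.005
grip_force: 2.6
```

move_arm(
  commands=[
    [[0,0,-0.04],0,-1],
    [[0,0,-0.04],0,-1],
    [[0,0,0],0,-1],
  ],
)

```text
t: 7.32
eef_pos: [623.1, -79.4, 299.2]
tcp_rot: [3.141, -0.003, 0.055]
ft_force: [-4.6, 1.5, 24.4]
opening: 0.006
grip_force: 12.4
```

The sign is level at the stop: 24 N with no motion, and the tip at 109 mm. Next I rise and turn nearly half a turn the other way, so the last joint has room for a long clockwise arc.

move_arm(
  commands=[
    [[0,0,1],0,-1],
    [[0,0,1],0,-1],
    [[0,0,1],0,-1],
    [[0,0,1],0.5,-1],
    [[0,0,0.5],1,-1],
    [[-0.12,0.3,0],1,-1],
    [[-0.12,0.3,0],1,-1],
    [[-0.12,0.3,0],1,-1],
    [[-0.12,0.3,0],1,-1],
    [[-0.12,0.3,0],1,-1],
    [[-0.12,0.3,0],1,-1],
    [[-0.12,0.3,0],1,-1],
    [[-0.12,0.3,0],1,-1],
    [[-0.12,0.3,0],1,-1],
    [[-0.12,0.3,0],1,-1],
    [[-0.12,0.3,0],1,-1],
    [[-0.12,0.3,0],1,-1],
    [[-0.12,0.3,0],1,-1],
    [[-0.12,0.3,0],1,-1],
    [[-0.12,0.3,0],1,-1],
  ],
)

```text
t: 8.98
eef_pos: [568.6, 55.9, 431.1]
tcp_rot: [-3.141, 0.0, 1.379]
ft_force: [0.8, 0.2, 0.5]
opening: 0.0
grip_force: 0.0
```

move_arm(
  commands=[
    [[0,0,0],1,-0.16],
    [[0,0,0],1,-0.16],
    [[0,0,0],1,-0.16],
    [[0,0,0],1,-0.16],
    [[0,0,0],1,-0.16],
    [[0,0,0],1,-0.16],
    [[0,0,0],1,-0.16],
    [[0,0,0],1,-0.16],
    [[0,0,0],1,-0.16],
    [[0,0,0],1,-0.16],
    [[0,0,0],1,-0.16],
    [[0,0,0],1,-0.16],
    [[0,0,0],1,-0.16],
    [[0,0,0],1,-0.16],
    [[0,0,0],1,-0.16],
    [[0,0,0],1,-0.16],
    [[0,0,0],1,-0.16],
    [[0,0,0],1,-0.16],
    [[0,0,0],1,-0.16],
    [[0,0,0],1,-0.16],
  ],
)

```text
t: 10.65
eef_pos: [568.8, 55.5, 431.0]
tcp_rot: [-3.142, -0.001, 2.979]
ft_force: [-0.1, 0.5, -0.1]
opening: 0.419
grip_force: 0.0
```

```bash
python3 - <<'E'
from h import *
s=env.state(); print({k:np.round(s[k],3).tolist() for k in("t","joints","eef_pos","tcp_rot","opening","ft_force","moment")})
s=read_camera("scene")
cv2.imwrite("pics/s3.png",cv2.resize(s["image"][160:290,170:340],None,fx=4,fy=4)[:,:,::-1])
E
```

```text
{'t': 10.65, 'joints': [-0.018, 0.389, 1.659, 0.0, 1.095, -1.426], 'eef_pos': [568.847, 55.475, 431.046], 'tcp_rot': [-3.142, -0.001, 2.979], 'opening': 0.419, 'ft_force': [-0.099, 0.492, -0.098], 'moment': [0.034, -0.159, 0.013]}
```

View pics/s3.png

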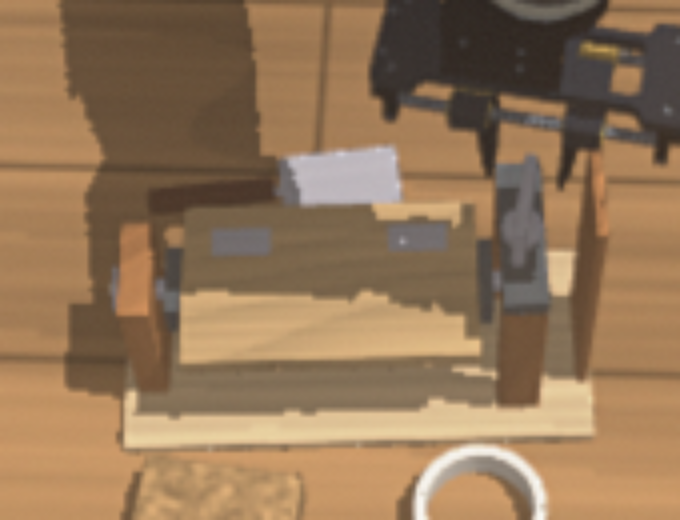

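The plain back with its two steel plates, at (240,240) and (417,238), is now up. The fingers straddle the wing. Next I align, descend to grip height (TCP 368) and close.

move_arm(
  commands=[
    [[0,0,-0.3],0.96,-0.16],
    [[0,0,-0.5],0,-0.16],
    [[0,0,-0.5],0,-0.16],
    [[0,0,-0.5],0,-0.16],
    [[0,0,-0.3],0,-0.16],
    [[0,0,0],0,-1],
    [[0,0,0],0,-1],
    [[0,0,0],0,-1],
    [[0,0,0],0,-1],
    [[0,0,0],0,-1],
    [[0,0,0],0,-1],
  ],
)

```text
t: 11.62
eef_pos: [569.2, 55.6, 369.1]
tcp_rot: [3.141, 0.001, 3.051]
ft_force: [-1.5, -0.1, 2.7]
opening: 0.091
grip_force: 29.9
```

move_arm(
  commands=[
    [[0,0,0],-0.6,-1],
    [[0,0,0],-0.6,-1],
    [[0,0,0],-0.6,-1],
    [[0,0,0],-0.6,-1],
    [[0,0,0],-0.6,-1],
    [[0,0,0],-0.6,-1],
  ],
)

```text
t: 12.12
eef_pos: [569.1, 55.4, 369.1]
tcp_rot: [-3.141, 0.001, 2.762]
ft_force: [-1.5, -2.8, 4.3]
opening: 0.088
grip_force: 30.0
```

```bash
cat > st.py <<'E'
from h import *
s=env.state(); print({k:np.round(s[k],3).tolist() for k in("t","joints","eef_pos","tcp_rot","opening","ft_force","moment","grip_force")})
E
python3 st.py
```

```text
{'t': 12.117, 'joints': [-0.018, 0.455, 1.733, -0.001, 0.953, -1.209], 'eef_pos': [569.125, 55.375, 369.091], 'tcp_rot': [-3.141, 0.001, 2.762], 'opening': 0.088, 'ft_force': [-1.518, -2.761, 4.313], 'moment': [-0.442, 0.072, 0.234], 'grip_force': 30.015}
```

Moment z is 0.23 N m, which is just the nut drag, so the shoe hasn't touched yet.

move_arm(
  commands=[
    [[0,0,0],-0.7,-1],
    [[0,0,0],-0.7,-1],
    [[0,0,0],-0.7,-1],
    [[0,0,0],-0.7,-1],
    [[0,0,0],-0.7,-1],
    [[0,0,0],-0.7,-1],
    [[0,0,0],-0.7,-1],
    [[0,0,0],-0.7,-1],
  ],
)

```text
t: 12.78
eef_pos: [568.9, 55.0, 369.1]
tcp_rot: [-3.14, 0.001, 2.314]
ft_force: [-4.2, -6.6, 4.5]
opening: 0.092
grip_force: 30.0
```

```bash
python3 st.py
```

```text
{'t': 12.783, 'joints': [-0.019, 0.455, 1.734, -0.002, 0.954, -0.76], 'eef_pos': [568.93, 54.989, 369.092], 'tcp_rot': [-3.14, 0.001, 2.314], 'opening': 0.092, 'ft_force': [-4.173, -6.598, 4.511], 'moment': [-1.197, 0.544, 0.253], 'grip_force': 30.023}
```

move_arm(
  commands=[
    [[-0.02,-0.03,0],-0.7,-1],
    [[0,0,0],-0.7,-1],
    [[0,0,0],-0.7,-1],
    [[0,0,0],-0.7,-1],
    [[0,0,0],-0.7,-1],
    [[0,0,0],-0.7,-1],
    [[0,0,0],-0.7,-1],
    [[0,0,0],-0.7,-1],
  ],
)

```text
t: 13.45
eef_pos: [568.3, 54.4, 369.1]
tcp_rot: [-3.141, 0.001, 1.866]
ft_force: [-2.9, -3.7, 5.8]
opening: 0.091
grip_force: 30.0
```

```bash
python3 st.py
```

```text
{'t': 13.45, 'joints': [-0.02, 0.454, 1.735, -0.001, 0.953, -0.314], 'eef_pos': [568.301, 54.442, 369.082], 'tcp_rot': [-3.141, 0.001, 1.866], 'opening': 0.091, 'ft_force': [-2.873, -3.714, 5.801], 'moment': [-0.59, 0.54, 0.259], 'grip_force': 30.029}
```

Still only drag after 1.2 rad, so I keep turning.

move_arm(
  commands=[
    [[-0.01,-0.01,0],-0.7,-1],
    [[0,0,0],-0.7,-1],
    [[0,0,0],-0.7,-1],
    [[0,0,0],-0.7,-1],
    [[0,0,0],-0.7,-1],
    [[0,0,0],-0.7,-1],
    [[0,0,0],-0.7,-1],
    [[0,0,0],-0.7,-1],
  ],
)

```text
t: 14.12
eef_pos: [567.8, 54.3, 369.1]
tcp_rot: [-3.141, 0.001, 1.418]
ft_force: [-6.3, -2.1, 6.8]
opening: 0.091
grip_force: 30.1
```

```bash
python3 st.py
```

```text
{'t': 14.117, 'joints': [-0.02, 0.453, 1.737, -0.001, 0.953, 0.133], 'eef_pos': [567.754, 54.299, 369.113], 'tcp_rot': [-3.141, 0.001, 1.418], 'opening': 0.091, 'ft_force': [-6.309, -2.128, 6.763], 'moment': [-0.355, 0.965, 0.403], 'grip_force': 30.066}
```

Torque is rising at 0.40 N m, so the shoe has touched. About 0.3 rad is left to reach firmly tight.

move_arm(
  commands=[
    [[-0.02,0,0],-0.6,-1],
    [[0,0,0],-0.6,-1],
    [[0,0,0],-0.6,-1],
    [[0,0,0],-0.6,-1],
    [[0,0,0],-0.6,-1],
  ],
)

```text
t: 14.53
eef_pos: [567.3, 54.4, 369.1]
tcp_rot: [-3.141, 0.001, 1.178]
ft_force: [-5.1, -0.8, 5.8]
opening: 0.095
grip_force: 30.1
```

```bash
python3 st.py
```

```text
{'t': 14.533, 'joints': [-0.02, 0.452, 1.738, -0.001, 0.952, 0.373], 'eef_pos': [567.283, 54.36, 369.063], 'tcp_rot': [-3.141, 0.001, 1.178], 'opening': 0.095, 'ft_force': [-5.112, -0.791, 5.791], 'moment': [-0.149, 0.771, 0.436], 'grip_force': 30.094}
```

move_arm(
  commands=[
    [[0,0,0],-0.6,-1],
    [[0,0,0],-0.6,-1],
    [[0,0,0],-0.6,-1],
    [[0,0,0],0,-1],
  ],
)

```text
t: 14.87
eef_pos: [567.2, 54.5, 369.1]
tcp_rot: [-3.141, 0.001, 1.034]
ft_force: [-4.9, -0.3, 6.2]
opening: 0.089
grip_force: 30.1
```

```bash
python3 st.py
```

```text
{'t': 14.867, 'joints': [-0.02, 0.452, 1.738, -0.001, 0.952, 0.517], 'eef_pos': [567.156, 54.452, 369.099], 'tcp_rot': [-3.141, 0.001, 1.034], 'opening': 0.089, 'ft_force': [-4.868, -0.341, 6.151], 'moment': [-0.096, 0.868, 0.567], 'grip_force': 30.138}
```

move_arm(
  commands=[
    [[0,0,0],-0.6,-1],
    [[0,0,0],-0.6,-1],
    [[0,0,0],-0.6,-1],
    [[0,0,0],0,-1],
  ],
)

```text
t: 15.2
eef_pos: [567.1, 54.5, 369.1]
tcp_rot: [-3.141, 0.001, 0.89]
ft_force: [-6.2, -0.5, 6.6]
opening: 0.095
grip_force: 30.9
```

```bash
python3 st.py
```

```text
{'t': 15.2, 'joints': [-0.02, 0.452, 1.738, -0.001, 0.953, 0.661], 'eef_pos': [567.053, 54.506, 369.094], 'tcp_rot': [-3.141, 0.001, 0.89], 'opening': 0.095, 'ft_force': [-6.205, -0.475, 6.578], 'moment': [-0.035, 1.098, 0.767], 'grip_force': 30.887}
```

The slope of about 1.4 N m/rad shows the spring has bottomed, and the torque is 0.77 N m, over the 0.6 needed. One small nip more for margin, then I release and rise straight up.

move_arm(
  commands=[
    [[0,0,0],-0.5,-1],
    [[0,0,0],-0.5,-1],
    [[0,0,0],0,-1],
  ],
)

```text
t: 15.45
eef_pos: [567.0, 54.5, 369.1]
tcp_rot: [-3.141, 0.001, 0.811]
ft_force: [-6.9, 0.4, 6.7]
opening: 0.098
grip_force: 31.5
```

```bash
python3 st.py
```

```text
{'t': 15.45, 'joints': [-0.02, 0.452, 1.738, -0.001, 0.953, 0.74], 'eef_pos': [567.006, 54.543, 369.088], 'tcp_rot': [-3.141, 0.001, 0.811], 'opening': 0.098, 'ft_force': [-6.9, 0.36, 6.66], 'moment': [0.032, 1.174, 0.779], 'grip_force': 31.471}
```

move_arm(
  commands=[
    [[0,0,0],0,-0.3],
    [[0,0,0],0,-0.3],
    [[0,0,0],0,-0.3],
    [[0,0,0],0,-0.3],
    [[0,0,0.3],0,-0.3],
    [[0,0,0.7],0,-0.3],
    [[0,0,1],0,-0.3],
    [[0,0,1],0,-0.3],
    [[0,0,1],0,-0.3],
    [[0,0,1],0,-0.3],
    [[-1,0,0],0,-0.3],
    [[-1,0,0],0,-0.3],
    [[-1,0,0],0,-0.3],
    [[-1,0,0],0,-0.3],
    [[0,0,0],0,-0.3],
    [[0,0,0],0,-0.3],
  ],
)

```text
t: 16.78
eef_pos: [446.6, 54.5, 519.8]
tcp_rot: [3.14, -0.002, 0.812]
ft_force: [0.6, 0.5, -0.3]
opening: 0.349
grip_force: 0.0
```

```bash
python3 - <<'E'
from h import *
s=read_camera("scene");t=read_camera("top")
a=cv2.resize(s["image"][165:295,120:345],None,fx=3.5,fy=3.5); cv2.imwrite("pics/s4.png",a[:,:,::-1])
for n,z in [("wing_grip",197),("spatula_mid",8),("sander_mid",17),("tape_mid",15),("resin_mid",85),("hardener_mid",65),("cup_mid",42),("brush_mid",8)]:
    print(n,[np.round(at_z(s,x["at"],z)).tolist() for x in search_frame(n,s)[:1]])
E
python3 st.py
```

```text
wing_grip [[576.0, 54.0, 197.0]]
spatula_mid [[435.0, -93.0, 8.0]]
sander_mid [[702.0, -151.0, 17.0]]
tape_mid [[679.0, 48.0, 15.0]]
resin_mid [[436.0, -387.0, 85.0]]
hardener_mid [[578.0, -390.0, 65.0]]
cup_mid [[545.0, 385.0, 42.0]]
brush_mid [[431.0, 364.0, 8.0]]
{'t': 17.283, 'joints': [-0.026, 0.126, 1.788, -0.0, 1.228, 0.733], 'eef_pos': [447.974, 54.361, 518.244], 'tcp_rot': [-3.141, 0.0, 0.812], 'opening': 0.35, 'ft_force': [-0.651, -0.02, -0.187], 'moment': [-0.078, 0.001, -0.029], 'grip_force': 0.0}
```

View pics/s4.png

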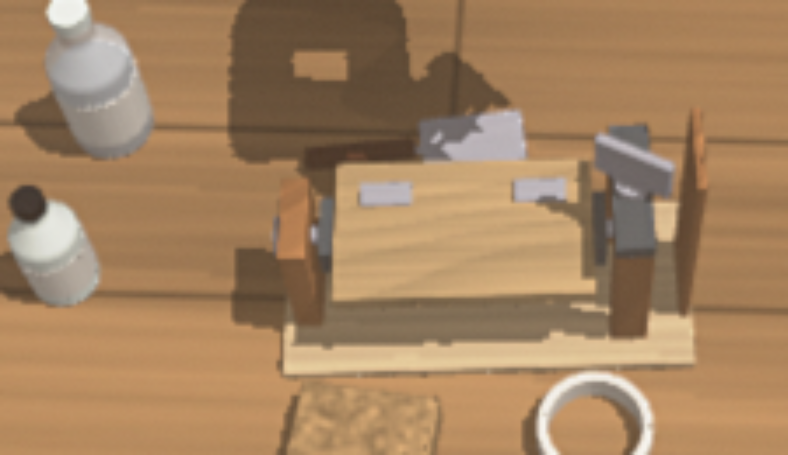

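The sign lies back up, plates at (385,193) and (540,189), the bystanders are in place, and the blade runs from (598,137) to (672,170) in the crop. The last nip seems to have slipped a little. I'll measure the blade's angle, regrip flush and verify the torque.

```bash
python3 - <<'E'
from h import *
s=read_camera("scene");t=read_camera("top")
g=lambda c:(120+(c[0]+.5)/3.5-.5,165+(c[1]+.5)/3.5-.5)
for e in [((599,135),(671,168),212),((598,168),(668,194),170)]:
    a,b=at_z(s,g(e[0]),e[2]),at_z(s,g(e[1]),e[2]); print(a,b,np.linalg.norm(a-b),np.arctan2(b[1]-a[1],b[0]-a[0]))
# model match: centre fixed, compare blade silhouette with cut-outs in both views
C=np.array([567.8,55.0])
for nm,p in (("s",s),("t",t)):
    rs=cut_out("wing_grip",p)
    if not rs: print(nm,"none"); continue
    m=rs[0]["region"]; out=[]
    for th in np.arange(0.6,1.4,.02):
        x=np.array([np.cos(th),np.sin(th)]);y=np.array([-x[1],x[0]])
        P=np.array([proj(p,[*(C+i*31*x+j*4.5*y),z]) for i in(-1,1) for j in(-1,1) for z in(170,212)]+[])
        k=np.zeros((420*4,560*4),np.uint8); cv2.fillConvexPoly(k,cv2.convexHull(np.round(P*4+1.5).astype(np.int32)),1)
        k=cv2.resize(k.astype(np.float32),(560,420),interpolation=cv2.INTER_AREA)
        out.append((np.minimum(k,m).sum()/np.maximum(k,m).sum(),th))
    print(nm,rs[0]["confidence"],m.sum(),sorted(out)[-4:])
E
```

```text
[556.45154513  29.26476975 212.        ] [582.85002032  81.04236344 212.        ] 58.11883258028962 1.0993048774665837
[558.61328242  29.59754218 170.        ] [579.49562464  81.44042268 170.        ] 55.890575899345606 1.1878779924179717
s 0.66 306 [(np.float32(0.7700092), np.float64(1.1800000000000006)), (np.float32(0.7701898), np.float64(1.2200000000000006)), (np.float32(0.77309984), np.float64(1.1200000000000006)), (np.float32(0.77690434), np.float64(1.1400000000000006))]
t 0.51 69 [(np.float32(0.4963181), np.float64(1.1600000000000006)), (np.float32(0.49828178), np.float64(1.2000000000000006)), (np.float32(0.5012273), np.float64(1.1800000000000006)), (np.float32(0.50249255), np.float64(1.1400000000000006))]
```

The blade is at about 1.12 rad and the tool was at 0.81, so the tightness is marginal. I'll regrip flush.

move_arm(
  commands=[
    [[1,0,0],0.97,-0.16],
    [[1,0,0],0.97,-0.16],
    [[1,0.02,0],0.97,-0.16],
    [[0.98,0,0],0.97,-0.16],
    [[0,0,-0.9],0,-0.16],
    [[0,0,-0.9],0,-0.16],
    [[0,0,-0.9],0,-0.16],
    [[0,0,-0.8],0,-0.16],
    [[0,0,-0.8],0,-0.16],
    [[0,0,-0.67],0,-0.16],
    [[0,0,0],0,-0.16],
    [[0,0,0],0,-1],
    [[0,0,0],0,-1],
    [[0,0,0],0,-1],
    [[0,0,0],0,-1],
    [[0,0,0],0,-1],
    [[0,0,0],0,-1],
  ],
)

```text
t: 18.9
eef_pos: [567.1, 55.0, 370.2]
tcp_rot: [3.14, -0.0, 1.123]
ft_force: [-1.2, 1.0, 5.1]
opening: 0.093
grip_force: 30.0
```

```bash
python3 st.py
```

```text
{'t': 18.9, 'joints': [-0.019, 0.451, 1.737, -0.0, 0.952, 0.429], 'eef_pos': [567.084, 55.025, 370.151], 'tcp_rot': [3.14, -0.0, 1.123], 'opening': 0.093, 'ft_force': [-1.24, 1.044, 5.1], 'moment': [-0.025, 0.135, 0.439], 'grip_force': 29.982}
```

move_arm(
  commands=[
    [[0,0,0],-0.5,-1],
    [[0,0,0],-0.5,-1],
    [[0,0,0],-0.5,-1],
    [[0,0,0],0,-1],
  ],
)

```text
t: 19.23
eef_pos: [567.1, 55.1, 370.1]
tcp_rot: [3.14, -0.0, 1.001]
ft_force: [-0.7, 0.3, 5.9]
opening: 0.1
grip_force: 30.3
```

```bash
python3 st.py
```

```text
{'t': 19.233, 'joints': [-0.019, 0.451, 1.737, -0.0, 0.952, 0.551], 'eef_pos': [567.077, 55.052, 370.133], 'tcp_rot': [3.14, -0.0, 1.001], 'opening': 0.1, 'ft_force': [-0.674, 0.327, 5.852], 'moment': [-0.004, 0.171, 0.563], 'grip_force': 30.253}
```

move_arm(
  commands=[
    [[0,0,0],-0.6,-1],
    [[0,0,0],-0.6,-1],
    [[0,0,0],-0.6,-1],
    [[0,0,0],-0.6,-1],
    [[0,0,0],0,-1],
  ],
)

```text
t: 19.65
eef_pos: [567.0, 55.1, 370.1]
tcp_rot: [3.141, -0.0, 0.809]
ft_force: [-2.1, 0.5, 5.3]
opening: 0.105
grip_force: 31.5
```

```bash
python3 - <<'E'
import runpy
runpy.run_path("st.py")
from h import *
s=read_camera("wrist"); cv2.imwrite("pics/w5.png",cv2.resize(s["image"],(800,600))[:,:,::-1])
E
```

```text
{'t': 19.65, 'joints': [-0.019, 0.451, 1.737, -0.0, 0.953, 0.743], 'eef_pos': [567.001, 55.13, 370.128], 'tcp_rot': [3.141, -0.0, 0.809], 'opening': 0.105, 'ft_force': [-2.13, 0.536, 5.274], 'moment': [0.032, 0.325, 0.717], 'grip_force': 31.492}
```

View pics/w5.png

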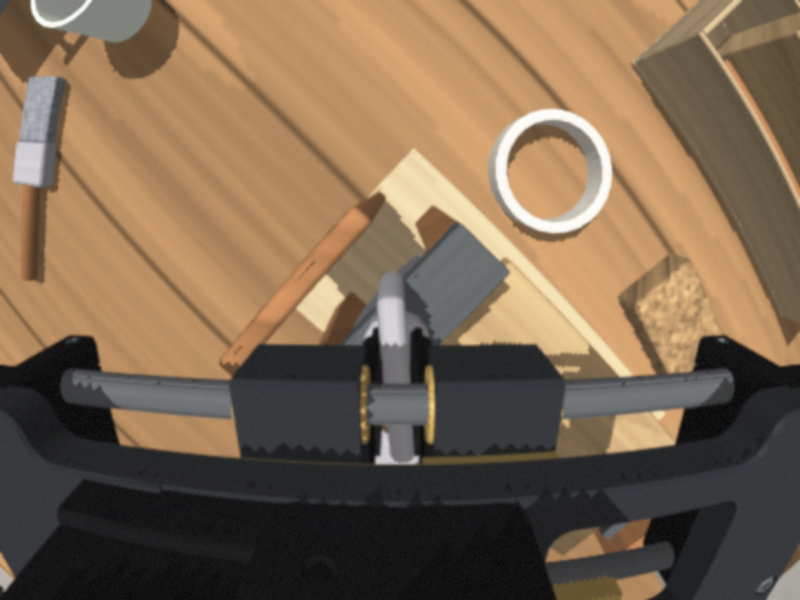

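The wrist view shows the blade from (391,280) to (403,460), only about 4° off the tool axis. So it held in the grip, and the nut itself springs back somewhat on release. I'll tighten further, then let go and look.

move_arm(
  commands=[
    [[0,0,0],-0.6,-1],
    [[0,0,0],-0.6,-1],
    [[0,0,0],-0.6,-1],
    [[0,0,0],0,-1],
  ],
)

```text
t: 20.03
eef_pos: [566.9, 55.1, 370.2]
tcp_rot: [3.141, -0.0, 0.665]
ft_force: [-2.5, 0.7, 6.8]
opening: 0.111
grip_force: 33.3
```

```bash
python3 st.py; python3 - <<'E'
from h import *
w=read_camera("wrist"); np.save("w_a.npy",w["image"])
E
```

```text
{'t': 20.033, 'joints': [-0.019, 0.45, 1.738, -0.001, 0.953, 0.887], 'eef_pos': [566.904, 55.095, 370.167], 'tcp_rot': [3.141, -0.0, 0.665], 'opening': 0.111, 'ft_force': [-2.492, 0.722, 6.817], 'moment': [-0.028, 0.476, 0.79], 'grip_force': 33.267}
```

move_arm(
  commands=[
    [[0,0,0],0,-0.16],
    [[0,0,0],0,-0.16],
    [[0,0,0],0,-0.16],
    [[0,0,0],0,-0.16],
    [[0,0,0],0,-0.16],
    [[0,0,0],0,-0.16],
  ],
)

```text
t: 20.58
eef_pos: [567.1, 55.0, 369.2]
tcp_rot: [-3.141, 0.0, 0.666]
ft_force: [0.8, 0.3, 0.7]
opening: 0.413
grip_force: 0.0
```

```bash
python3 st.py; python3 - <<'E'
from h import *
w=read_camera("wrist"); a=np.load("w_a.npy")
c=[cv2.resize(i[170:340,190:370],(400,378)) for i in (a,w["image"])]
cv2.imwrite("pics/w6.png",np.hstack(c)[:,:,::-1])
E
```

```text
{'t': 20.583, 'joints': [-0.019, 0.452, 1.738, -0.0, 0.952, 0.885], 'eef_pos': [567.064, 54.982, 369.23], 'tcp_rot': [-3.141, 0.0, 0.666], 'opening': 0.413, 'ft_force': [0.804, 0.297, 0.677], 'moment': [-0.028, -0.05, -0.003], 'grip_force': 0.0}
```

View pics/w6.png

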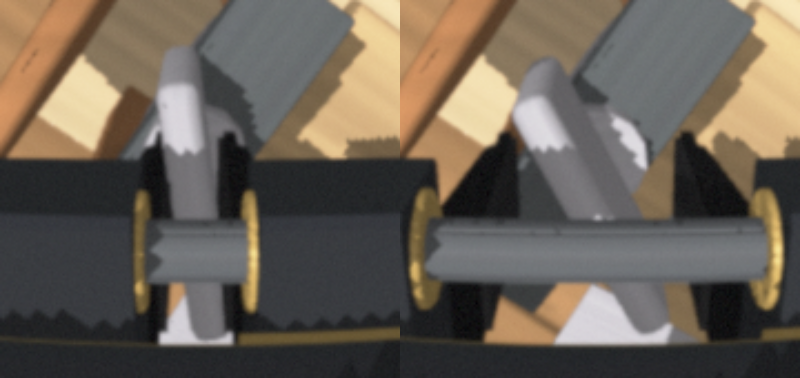

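On release the blade springs back from about 0.13 to 0.44 rad off the tool axis, so the nut isn't locking yet and 0.79 N m on the tool isn't enough. Pads at 30 N can't give much more. Instead I'll leave the fingers part-open at 40 mm and drive the blade with their two opposite inner corners, a pure couple with a longer lever that still clears the guard (33 mm against 42 mm).

move_arm(
  commands=[
    [[0.02,0,0],-0.6,-0.16],
    [[0,0,0],-0.6,-0.16],
    [[0,0,0],-0.6,-0.16],
    [[0,0,0],-0.6,-0.16],
    [[0,0,0],-0.6,-0.16],
    [[0,0,0],-0.6,-0.16],
    [[0,0,0],-0.6,-0.16],
    [[0,0,0],-0.6,-0.16],
    [[0,0,0],-0.6,-0.16],
    [[0,0,0],0,-0.16],
  ],
)

```text
t: 21.47
eef_pos: [567.5, 55.1, 369.3]
tcp_rot: [-3.142, 0.001, 0.232]
ft_force: [-1.7, 0.6, -0.2]
opening: 0.421
grip_force: 4.2
```

```bash
python3 st.py
```

```text
{'t': 21.467, 'joints': [-0.019, 0.452, 1.737, -0.0, 0.953, 1.319], 'eef_pos': [567.527, 55.055, 369.278], 'tcp_rot': [-3.142, 0.001, 0.232], 'opening': 0.421, 'ft_force': [-1.656, 0.58, -0.231], 'moment': [0.123, 0.26, 0.247], 'grip_force': 4.222}
```

Contact came where predicted. I drive on, watching the torque.

move_arm(
  commands=[
    [[0,0,0],-0.6,-0.16],
    [[0,0,0],-0.6,-0.16],
    [[0,0,0],-0.6,-0.16],
    [[0,0,0],-0.6,-0.16],
    [[0,0,0],-0.6,-0.16],
    [[0,0,0],0,-0.16],
  ],
)

```text
t: 21.97
eef_pos: [567.5, 55.1, 369.3]
tcp_rot: [3.141, 0.001, -0.006]
ft_force: [-2.5, 1.0, 1.4]
opening: 0.418
grip_force: 8.8
```

```bash
python3 st.py
```

```text
{'t': 21.967, 'joints': [-0.019, 0.452, 1.737, -0.0, 0.953, 1.558], 'eef_pos': [567.455, 55.12, 369.251], 'tcp_rot': [3.141, 0.001, -0.006], 'opening': 0.418, 'ft_force': [-2.507, 1.006, 1.392], 'moment': [0.191, 0.473, 0.408], 'grip_force': 8.82}
```

move_arm(
  commands=[
    [[0,0,0],-0.6,-0.16],
    [[0,0,0],-0.6,-0.16],
    [[0,0,0],-0.6,-0.16],
    [[0,0,0],-0.6,-0.16],
    [[0,0,0],-0.6,-0.16],
    [[0,0,0],0,-0.16],
  ],
)

```text
t: 22.47
eef_pos: [567.4, 55.2, 369.3]
tcp_rot: [3.141, 0.001, -0.244]
ft_force: [-4.1, 2.5, 1.6]
opening: 0.422
grip_force: 13.4
```

```bash
python3 st.py
```

```text
{'t': 22.467, 'joints': [-0.019, 0.452, 1.737, -0.0, 0.953, 1.796], 'eef_pos': [567.372, 55.233, 369.251], 'tcp_rot': [3.141, 0.001, -0.244], 'opening': 0.422, 'ft_force': [-4.113, 2.484, 1.597], 'moment': [0.452, 0.681, 0.729], 'grip_force': 13.448}
```

move_arm(
  commands=[
    [[0,0,0],-0.6,-0.16],
    [[0,0,0],-0.6,-0.16],
    [[0,0,0],-0.6,-0.16],
    [[0,0,0],0,-0.16],
  ],
)

```text
t: 22.8
eef_pos: [567.3, 55.3, 369.2]
tcp_rot: [3.141, 0.001, -0.388]
ft_force: [-3.9, 2.7, 2.6]
opening: 0.422
grip_force: 16.6
```

```bash
python3 st.py
```

```text
{'t': 22.8, 'joints': [-0.019, 0.452, 1.737, 0.0, 0.953, 1.94], 'eef_pos': [567.339, 55.292, 369.234], 'tcp_rot': [3.141, 0.001, -0.388], 'opening': 0.422, 'ft_force': [-3.859, 2.654, 2.634], 'moment': [0.624, 0.764, 0.857], 'grip_force': 16.563}
```

move_arm(
  commands=[
    [[0,0,0],-0.6,-0.16],
    [[0,0,0],-0.6,-0.16],
    [[0,0,0],-0.6,-0.16],
    [[0,0,0],0,-0.16],
  ],
)

```text
t: 23.13
eef_pos: [567.3, 55.4, 369.3]
tcp_rot: [3.141, 0.001, -0.532]
ft_force: [-3.9, 3.3, 2.1]
opening: 0.419
grip_force: 19.4
```

```bash
python3 st.py; python3 - <<'E'
from h import *
w=read_camera("wrist"); np.save("w_b.npy",w["image"])
E
```

```text
{'t': 23.133, 'joints': [-0.019, 0.452, 1.737, 0.0, 0.954, 2.084], 'eef_pos': [567.304, 55.352, 369.286], 'tcp_rot': [3.141, 0.001, -0.532], 'opening': 0.419, 'ft_force': [-3.862, 3.331, 2.11], 'moment': [0.678, 0.827, 1.012], 'grip_force': 19.419}
```

The torque is now 1.01 N m. I back off slowly to see where contact is lost, which shows where the nut stays.

move_arm(
  commands=[
    [[0,0,0],0.6,-0.16],
    [[0,0,0],0.6,-0.16],
    [[0,0,0],0.6,-0.16],
    [[0,0,0],0,-0.16],
  ],
)

```text
t: 23.52
eef_pos: [567.3, 55.2, 369.3]
tcp_rot: [3.141, 0.001, -0.382]
ft_force: [-4.5, 3.7, 1.5]
opening: 0.419
grip_force: 19.7
```

```bash
python3 st.py
```

```text
{'t': 23.517, 'joints': [-0.019, 0.452, 1.737, 0.0, 0.954, 1.934], 'eef_pos': [567.331, 55.244, 369.255], 'tcp_rot': [3.141, 0.001, -0.382], 'opening': 0.419, 'ft_force': [-4.506, 3.658, 1.537], 'moment': [0.621, 0.823, 0.988], 'grip_force': 19.716}
```

move_arm(
  commands=[
    [[0,0,0],0.6,-0.16],
    [[0,0,0],0.6,-0.16],
    [[0,0,0],0.6,-0.16],
    [[0,0,0],0,-0.16],
  ],
)

```text
t: 23.85
eef_pos: [567.4, 55.1, 369.2]
tcp_rot: [3.141, 0.001, -0.24]
ft_force: [-5.2, 3.2, 1.5]
opening: 0.418
grip_force: 17.5
```

```bash
python3 st.py
```

```text
{'t': 23.85, 'joints': [-0.019, 0.452, 1.737, 0.0, 0.953, 1.792], 'eef_pos': [567.393, 55.146, 369.246], 'tcp_rot': [3.141, 0.001, -0.24], 'opening': 0.418, 'ft_force': [-5.237, 3.216, 1.501], 'moment': [0.571, 0.828, 0.829], 'grip_force': 17.532}
```

move_arm(
  commands=[
    [[0,0,0],0.6,-0.16],
    [[0,0,0],0.6,-0.16],
    [[0,0,0],0.6,-0.16],
    [[0,0,0],0,-0.16],
  ],
)

```text
t: 24.18
eef_pos: [567.4, 55.1, 369.3]
tcp_rot: [-3.142, 0.001, -0.099]
ft_force: [-4.3, 2.8, 1.6]
opening: 0.42
grip_force: 13.0
```

```bash
python3 st.py
```

```text
{'t': 24.183, 'joints': [-0.019, 0.452, 1.737, 0.0, 0.953, 1.65], 'eef_pos': [567.429, 55.088, 369.259], 'tcp_rot': [-3.142, 0.001, -0.099], 'opening': 0.42, 'ft_force': [-4.26, 2.811, 1.631], 'moment': [0.497, 0.783, 0.613], 'grip_force': 12.977}
```

move_arm(
  commands=[
    [[0,0,0],0,-0.16],
    [[0,0,0],0,-0.16],
    [[0,0,0],0,-0.16],
    [[0,0,0],0,-0.16],
    [[0,0,0],0,-0.16],
    [[0,0,0],0,-0.16],
    [[0,0,0],0,-0.16],
    [[0,0,0],0,-0.16],
  ],
)

```text
t: 24.85
eef_pos: [567.4, 55.1, 369.3]
tcp_rot: [3.141, 0.001, -0.102]
ft_force: [-4.8, 1.9, 1.3]
opening: 0.421
grip_force: 15.9
```

```bash
python3 st.py
```

```text
{'t': 24.85, 'joints': [-0.019, 0.452, 1.737, -0.0, 0.953, 1.654], 'eef_pos': [567.433, 55.116, 369.27], 'tcp_rot': [3.141, 0.001, -0.102], 'opening': 0.421, 'ft_force': [-4.778, 1.91, 1.333], 'moment': [0.517, 0.842, 0.785], 'grip_force': 15.936}
```

The nut follows the tool back, pushing like a spring until its own drag holds it. The peak of about 1.0 N m is well over 0.6, and the rest point leaves roughly 0.6 rad of spring, over 30 N on the shoe. I ease it back gently so that it rests without overshoot, then rise.

move_arm(
  commands=[
    [[0,0,0],0.4,-0.16],
    [[0,0,0],0.4,-0.16],
    [[0,0,0],0.4,-0.16],
    [[0,0,0],0.4,-0.16],
    [[0,0,0],0.4,-0.16],
    [[0,0,0],0,-0.16],
    [[0,0,0],0,-0.16],
    [[0,0,0],0,-0.16],
    [[0,0,0],0,-0.16],
  ],
)

```text
t: 25.6
eef_pos: [567.5, 55.0, 369.3]
tcp_rot: [-3.142, 0.001, 0.056]
ft_force: [-4.7, 2.4, 1.2]
opening: 0.423
grip_force: 7.2
```

```bash
python3 st.py
```

```text
{'t': 25.6, 'joints': [-0.019, 0.452, 1.737, -0.0, 0.953, 1.495], 'eef_pos': [567.507, 55.018, 369.255], 'tcp_rot': [-3.142, 0.001, 0.056], 'opening': 0.423, 'ft_force': [-4.73, 2.41, 1.163], 'moment': [0.371, 0.788, 0.381], 'grip_force': 7.244}
```

move_arm(
  commands=[
    [[0,0,0],0.4,-0.16],
    [[0,0,0],0.4,-0.16],
    [[0,0,0],0.4,-0.16],
    [[0,0,0],0.4,-0.16],
    [[0,0,0],0.4,-0.16],
    [[0,0,0],0,-0.16],
    [[0,0,0],0,-0.16],
    [[0,0,0],0,-0.16],
    [[0,0,0],0,-0.16],
  ],
)

```text
t: 26.35
eef_pos: [567.8, 54.9, 369.4]
tcp_rot: [3.141, -0.0, 0.217]
ft_force: [-0.8, 0.8, -0.9]
opening: 0.422
grip_force: 0.4
```

```bash
python3 st.py
```

```text
{'t': 26.35, 'joints': [-0.019, 0.453, 1.736, -0.0, 0.952, 1.335], 'eef_pos': [567.771, 54.906, 369.365], 'tcp_rot': [3.141, -0.0, 0.217], 'opening': 0.422, 'ft_force': [-0.829, 0.828, -0.9], 'moment': [0.035, 0.127, 0.032], 'grip_force': 0.401}
```

Contact is free at about 0.22, so the nut rests there by itself. I rise, back away and take a last look.

move_arm(
  commands=[
    [[0,0,0],0.8,-0.16],
    [[0,0,0],0.8,-0.16],
    [[0,0,0],0.8,-0.16],
    [[0,0,0.3],0,-0.16],
    [[0,0,0.7],0,-0.16],
    [[0,0,1],0,-0.16],
    [[0,0,1],0,-0.16],
    [[0,0,1],0,-0.16],
    [[0,0,1],0,-0.16],
    [[-1,0,0],0,-0.16],
    [[-1,0,0],0,-0.16],
    [[-1,0,0],0,-0.16],
    [[-1,0,0],0,-0.16],
    [[0,0,0],0,-0.16],
    [[0,0,0],0,-0.16],
  ],
)

```text
t: 27.6
eef_pos: [446.6, 55.0, 520.8]
tcp_rot: [3.14, -0.002, 0.408]
ft_force: [0.5, -0.1, 0.4]
opening: 0.423
grip_force: 0.0
```

```bash
python3 st.py; python3 - <<'E'
from h import *
s=read_camera("scene")
a=cv2.resize(s["image"][165:295,180:345],None,fx=4.5,fy=4.5,interpolation=cv2.INTER_CUBIC); cv2.imwrite("pics/s7.png",a[:,:,::-1])
C=np.array([567.8,55.0]); rs=cut_out("wing_grip",s); m=rs[0]["region"]; out=[]
for th in np.arange(0.5,1.5,.02):
    x=np.array([np.cos(th),np.sin(th)]);y=np.array([-x[1],x[0]])
    P=np.array([proj(s,[*(C+i*31*x+j*4.5*y),z]) for i in(-1,1) for j in(-1,1) for z in(170,212)])
    k=np.zeros((1680,2240),np.uint8); cv2.fillConvexPoly(k,cv2.convexHull(np.round(P*4+1.5).astype(np.int32)),1)
    k=cv2.resize(k.astype(np.float32),(560,420),interpolation=cv2.INTER_AREA)
    out.append((round(float(np.minimum(k,m).sum()/np.maximum(k,m).sum()),3),round(th,2)))
print(rs[0]["confidence"],m.sum(),sorted(out)[-5:])
E
```

```text
{'t': 27.6, 'joints': [-0.024, 0.122, 1.786, -0.0, 1.231, 1.139], 'eef_pos': [446.602, 55.003, 520.808], 'tcp_rot': [3.14, -0.002, 0.408], 'opening': 0.423, 'ft_force': [0.543, -0.07, 0.443], 'moment': [0.013, -0.051, -0.034], 'grip_force': 0.0}
0.64 276 [(0.704, np.float64(1.2)), (0.705, np.float64(1.22)), (0.707, np.float64(1.02)), (0.709, np.float64(1.12)), (0.71, np.float64(1.14))]
```

View pics/s7.png

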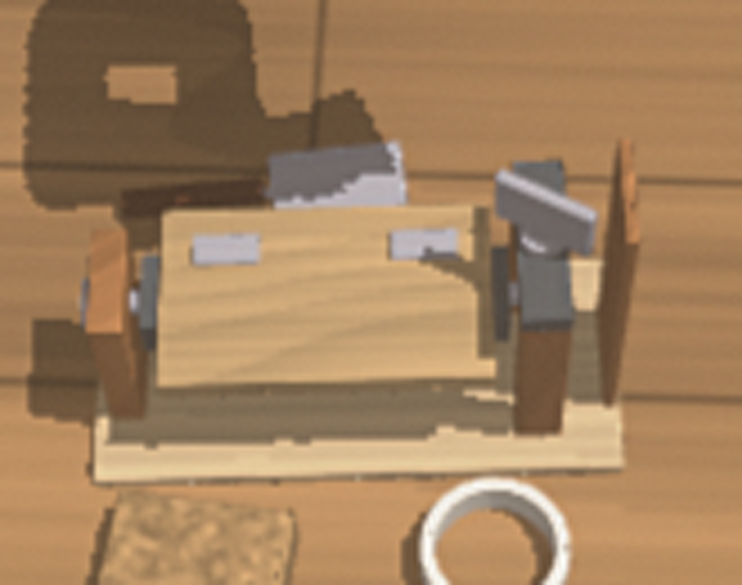

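The last picture shows the back up and level, plates at (225,250) and (424,243). The nut stays at about 1.1 rad, where it rested before, and the robot is clear. I'm handing the job in.

```bash
python3 -c "
from cell import env
print(env.job_done())"
```

```text
the job is handed in; nothing more can be done
None
```

I turned the sign over so its back is up, pressed it level against its stop, and tightened the wing nut clockwise to about 1.0 N m. On release the nut sprang back about 0.3 rad or more, to rest near 1.1 rad, so its final holding torque is only estimated (roughly 0.5 to 0.7 N m against the 0.6 needed). Everything is let go, the things round about are in place, and the job is handed in (no verdict came back).

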